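Key the ink pot into the bench mixer

ROBOT

A 7-joint arm with a two-finger parallel gripper is mounted at the origin on the work surface. World frame = base frame: x ahead of the robot, y to its left, z up, the work surface at z = 0. Lengths are in m, angles in rad, forces in N, time in s.
With the tool pointing down it reaches from about 0.4 to 0.85 m from the base axis. Payload 10.4 kg.
Tool frame: the origin (TCP) lies midway between the tips of the shut fingers; the grasp point (between the pads) lies 19 mm behind it (manip.tcp_to_grasp is the distance from the TCP to the grasp point, in m); x points along the fingers, y is the direction in which the jaws open and shut, and the axes are right-handed (so a half turn about x gives the same grasp; the last joint's range is limited). The gripper opens to 85 mm and grips with 20 to 120 N. Pads are 22 mm wide; open, the fingers measure 114 mm over their backs; the gripper's body (76 mm by 85 mm) begins 54 mm behind the grasp point. The pads swing forward as they close: fully open they stand 13 mm farther back than shut.
Start: joints at [1.196, 0.332, -0.065, 1.46, 0.022, 1.35, -0.088], TCP at [0.215, -0.587, 0.231] pointing down, gripper open.
Joint ranges: [-2.6, 2.6], [-0.5, 2.12], [-1.47, 1.34], [0.16, 2.42], [-1.27, 4.41], [0.06, 2.06], [-2.6, 2.6]. Speed limits (rad/s): [2.22, 2.22, 2.79, 2.79, 3.14, 3.14, 3.14].

INTERFACE

Orientations are given as a unit quaternion [x, y, z, w].
In Python, from workcell import monitor, viewer, manip gives the robot as it stands. The module is installed in compiled form; this text tells all that it offers.
- The arm moves only by the tool send_rows, never from a script. Its arguments are lists of equal length, an entry for each row: "grip": the closure in counts, from 0 (fully open) to 255 (shut); "offset": the shift along the tool's x, y, z in mm, a list of three; "twist": the turn about the tool's x in degrees. In form: {"grip": [grip, ...], "offset": [[tx, ty, tz], ...], "twist": [twist, ...]}. A call has exactly 5 rows; each row is the pose to reach, as a shift and turn from the pose commanded when the call began, along the tool's axes at that moment; what a row does not reach only later rows make up. A row lasts 1/12 s, in which the tool goes at most 41.7 mm and 7.16 degrees, less where a joint would pass 70% of its speed; a pose out of reach is approached as far as the arm can. A call with a gripper value outside its range is refused whole. The fingers move at their own pace and stop on an object; "newtons" is the grip in N (left out, the last holds). Time passes only in rows, so rows that repeat a pose let the fingers close, or fill a call up. It gives the time, the measured TCP pose, the force and the opening at its end, in the units of the state.
- monitor.get_obs(): the state, without advancing time (a new reading comes with each control period).
- viewer.camera(name): name is "side" or "top" or "wrist"; returns (picture, depth): 400x640x3 uint8, blue, green, red; 400x640 float32, m along the optical axis (not along the pixel's ray), 0 where there is no reading.
- viewer.camera_model(name): a dict with "camera_matrix" (3x3 intrinsics, pixels), "R" (3x3) and "t" (3): a world point X has camera coordinates R X + t; the wrist camera has in their place "mount" (4x4, takes a point from camera to tool coordinates, whose origin is the TCP and whose axes are the tool frame's). Camera axes: x right, y down, z forward; pixel columns grow to the right and rows downward; lengths in m; the calibration is good to about 2 mm. The wrist camera is an equidistant fisheye: a pixel r from the principal point sees the ray r / f radians off the axis. A picture is of the moment at which its call begins: read the wrist's pose just before it. camera_model takes no time and is no camera call.
- manip.hand_in(): hands the job in, once; it reports no verdict.
Trained networks look in the newest picture that a camera, given by its name, has taken for a name from the list of things; names that differ only in an ending like _2 or _b are one class to them, and where a whole thing is asked for, a point or a joint stands for the part that bears it (a point fixed in the world has none). Each returns a list of dicts, best first, with "score" (0 to 1); they miss things now and then, are a little off and sometimes report something else, mostly with a low value. They report only what shows in the picture. A call takes as long as a camera call. They do not tell look-alikes from the thing itself.
- viewer.recognise(target, camera): "box" ([left, top, width, height] in pixels, round what is visible of it).
- viewer.regions_of(target, camera): "region" (400x640 bool, what is visible of it) and "box" ([left, top, width, height] in pixels, round what is visible of it).
- viewer.spot_point(target, camera): "position" ([column, row] in pixels: a listed point, or the origin of a listed thing).
The state is a dict: "clock": time; "joint_pos": joint angles; "joint_velocities": joint speeds; "tau": joint torques, N m; "position": TCP position; "ee_rot": TCP orientation; "ft_force": force on the tool from outside, world axes, zero at the start; "torque": the same for the moment, N m; "grip_width": opening from 0.0 (shut) to 1.0 (fully open).
Only numpy, scipy, OpenCV 4.12 (cv2) and the standard library are available. Lean on these libraries where they do the work, as an engineer would, in place of code of your own. Each camera call takes 0.05 s, during which the arm holds its last target.

TASK

Put the ink pot upright into the mixer's socket and feel for the angle at which its notched foot drops fully home over the dogs of the turntable, pressing only gently. Then turn the seated pot clockwise, with the turntable it now drives, until it stops with its rib at the mixer's pointer, and let go, leaving the jar, the tape roll and the squeegee where they are.

Things in the scene. Friction and masses are not known exactly. Their poses are not given: they have to be found in the camera images.
- pot_center (a point): Loose closed white ink pot, 88 mm high, 0.2-0.42 kg; point on its axis 44 mm above the underside, z up. Above the foot it is a plain cylinder 50 mm across: grip it there, upper half. Foot: flange 60 mm across (61 over corners), 10 mm high, hollow beneath. A radial slot 12 mm wide is cut through the flange towards +x (rib above it), one 10 mm wide at 130 degrees counter-clockwise.
- pot: The same ink pot: origin at the centre of its underside, axes as at its centre. +x points at the wide slot and at the small upright rib above it; a short raised bar on the lid (off-centre, along +x) shows the same side. Counter-clockwise is always as seen from above. It starts turned 11 to 80 degrees counter-clockwise from the direction straight away from the robot (world +x).
- mixer_seat (a point): Centre of the turntable's upper face, in the bottom of the mixer's socket, 61 mm above the table; z up, +x towards the pointer. Socket wall 65 mm across inside, 78 mm outside, rim 20 mm above this point. Pot fully home: underside on this face (pot centre 44 mm above), slots over the dogs, about 3.5 degrees of play; else it stands on the dogs, 8 mm higher.
- turntable_axis (a point): On the axis, 8 mm above the turntable's face, level with the tops of its two flat-topped, square-edged steel dogs; axes as the mixer's. Dogs reach from 16 to 29 mm off the axis: one 9 mm wide, one 7 mm wide at 130 degrees counter-clockwise from it. This frame does not turn with the turntable: its angle is unmeasured; the wide dog starts 22 to 86 degrees counter-clockwise of the pointer.
- mixer: Fixed bench ink mixer, grey housing 170 x 190 x 55 mm, origin under its centre, +x to the bar-shaped pointer on top. Its turntable is stiff (0.2 N m friction; a light press while turning does not drag it) and turns from 100 degrees counter-clockwise of the pointer to a stop with the wide dog at the pointer. Pot and mixer must never press on each other with over 25 N.
- jar_center (a point): Bystander: ink jar with a black cap, 68 mm across, 85 mm high; point at its centre. Leave it.
- tape_center (a point): Bystander: empty cardboard roll, 90 mm across, 25 mm high, lying flat; point at its centre. Leave it.
- squeegee_center (a point): Bystander: wooden squeegee with a rubber blade, 200 mm long (its x), about 54 mm wide, 22 mm high, lying flat; point at the middle of its wooden handle. Leave it.
There are look-alikes about, which are no part of the job. What is shaped like the pot but green is not meant.

How it is judged:
By the outcome, as a careful person would: the job done as asked, in the order asked, and still so for the second after the job is handed in, with the robot touching nothing.
It also fails if it takes over 70 s, if anything falls off the work surface, if the arm or the gripper's body presses on something with over 40 N, if the wrist force passes 120 N, or if a joint passes its speed limit or range.

## Working session

There is one attempt and no reset: what is moved stays moved. The work goes in short steps, Python scripts to look and compute and a tool call to move; the robot and the scene stay as the last step left them, time stands still between calls to the robot, and variables do not carry over. Pictures are saved under pics/ and viewed, and the job is handed in when it is done.

Besides the shell and the picture viewer there is one more tool, called after "Call:" as name(argument=value, ...), one argument or row to a line, values as JSON. send_rows: Moves the arm, as the interface text tells. Its arguments: {"type":"object","properties":{"grip":{"type":"array","items":{"type":"number"}},"offset":{"type":"array","items":{"type":"array","items":{"type":"number"}}},"twist":{"type":"array","items":{"type":"number"}},"newtons":{"type":"number"}},"required":["grip","offset","twist"]}

```bash
mkdir -p pics; ls
python3 - <<'E'
from workcell import monitor, viewer, manip
import cv2, numpy as np
print(monitor.get_obs()); print(manip.tcp_to_grasp)
for c in ("side","top","wrist"):
    im,d=viewer.camera(c); cv2.imwrite(f"pics/{c}0.png",im); np.save(f"{c}0_d.npy",d); print(c,viewer.camera_model(c))
E
```

```text
pics
{'clock': 0.0, 'joint_pos': array([ 1.1964274 ,  0.33289518, -0.06468152,  1.46096341,  0.02160663,
        1.34987693, -0.08852361]), 'joint_velocities': array([-0.00121158, -0.0011212 , -0.00042127,  0.00023302,  0.00187531,
        0.000527  ,  0.00049271]), 'tau': array([-9.72427370e-04, -6.25444579e+01,  4.85888659e-02, -3.91603732e+01,
        1.61546742e-02,  1.00421111e-02, -1.69531514e-06]), 'position': array([ 0.21520151, -0.58637941,  0.23049078]), 'ee_rot': array([-0.69608165, -0.12422064,  0.69631554, -0.12322435]), 'ft_force': array([0.26760267, 0.37991593, 0.32647203]), 'torque': array([-0.03164188,  0.02115648, -0.00602971]), 'grip_width': 1.0014663718898589}
0.0187
side {'camera_matrix': array([[467.65727764,   0.        , 313.79357424],
       [  0.        , 467.65727764, 199.45728575],
       [  0.        ,   0.        ,   1.        ]]), 'R': array([[-0.98481412, -0.17303409, -0.01415445],
       [-0.09977786,  0.63082514, -0.76948295],
       [ 0.14207576, -0.75638538, -0.63851048]]), 't': array([0.5625755 , 0.10995145, 1.15423164])}
top {'camera_matrix': arr
[... 182 characters left out ...]
9977872, -0.00503861],
       [-0.98200036, -0.0191136 , -0.18790943],
       [ 0.18777154,  0.00878574, -0.98217344]]), 't': array([0.00305884, 0.57736601, 1.19501272])}
wrist {'camera_matrix': array([[309.70691629,   0.        , 319.21231887],
       [  0.        , 309.70691629, 198.80752326],
       [  0.        ,   0.        ,   1.        ]]), 'mount': array([[-2.41779322e-04, -2.65796966e-01,  9.64029001e-01,
        -1.43025687e-01],
       [ 9.99999938e-01,  1.83312523e-04,  3.01342822e-04,
        -2.22694155e-05],
       [-2.56814596e-04,  9.64029014e-01,  2.65796906e-01,
        -6.68511983e-02],
       [ 0.00000000e+00,  0.00000000e+00,  0.00000000e+00,
         1.00000000e+00]])}
```

View pics/side0.png

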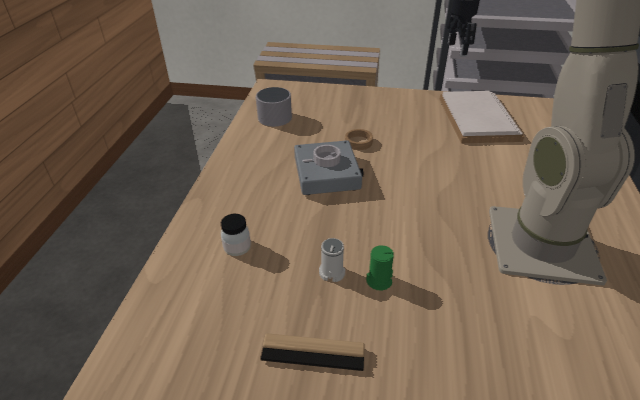

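View pics/top0.png

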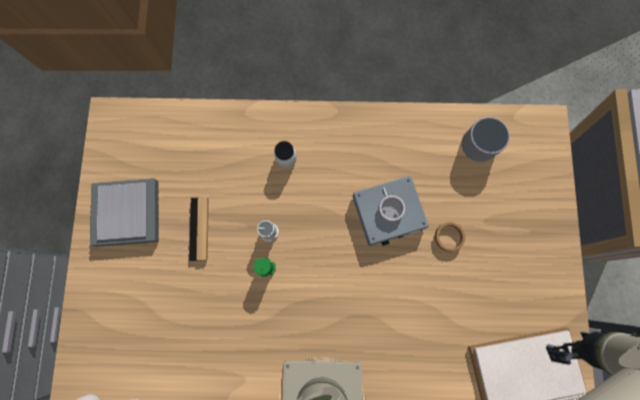

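View pics/wrist0.png

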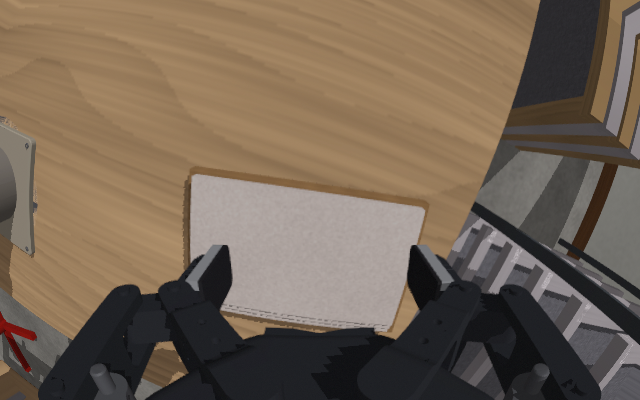

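The side view shows the white pot at (332,260), with the green look-alike at (380,268), the mixer at (328,165), the jar at (235,235), the tape roll at (359,138) and the squeegee at (315,352). In the top view the pot is at (267,231) and the socket at (391,208). Next I'll localise them.

```bash
cat > h.py <<'E'
from workcell import monitor, viewer, manip
import cv2, numpy as np
from scipy.spatial.transform import Rotation as Ro
def ray(c,uv,obs=None):
    m=viewer.camera_model(c);K=m["camera_matrix"]
    p=np.array([(uv[0]-K[0,2])/K[0,0],(uv[1]-K[1,2])/K[1,1]])
    if c=="wrist":
        r=np.hypot(*p); d=np.array([*(p/r*np.sin(r)),np.cos(r)]) if r>1e-9 else np.array([0,0,1.])
        M=m["mount"];R=Ro.from_quat(obs["ee_rot"]).as_matrix()
        return R@M[:3,3]+obs["position"], R@M[:3,:3]@d
    R=m["R"]; return -R.T@m["t"], R.T@np.array([*p,1.])
def onz(c,uv,z,obs=None):
    o,d=ray(c,uv,obs); return o+d*(z-o[2])/d[2]
def proj(c,X,obs=None):
    m=viewer.camera_model(c);K=m["camera_matrix"];X=np.asarray(X,float)
    if c=="wrist":
        R=Ro.from_quat(obs["ee_rot"]).as_matrix();M=m["mount"]
        q=M[:3,:3].T@(R.T@(X-obs["position"])-M[:3,3])
        th=np.arctan2(np.hypot(q[0],q[1]),q[2]);s=th/np.hypot(q[0],q[1])
        return np.array([q[0]*s*K[0,0]+K[0,2],q[1]*s*K[1,1]+K[1,2]])
    q=m["R"]@X+m["t"]; return (K@q)[:2]/q[2]
def crop(im,box,s,name):
    l,t,w,h=box; cv2.imwrite("pics/"+name,cv2.resize(im[t:t+h,l:l+w],None,fx=s,fy=s,interpolation=cv2.INTER_CUBIC))
E
python3 - <<'E'
from h import *
ims={}
for c in("top","side"):
    ims[c],_=viewer.camera(c)
    for n,z in(("pot_center",.044),("pot",0),("mixer_seat",.061),("turntable_axis",.069),("mixer",0),("jar_center",.0425),("tape_center",.0125),("squeegee_center",.011)):
        for r in viewer.spot_point(n,c)[:2]: print(c,n,np.round(r["position"],1),round(r["score"],2),np.round(onz(c,r["position"],z),4))
crop(ims["top"],(235,190,90,100),6,"t_pot.png");crop(ims["top"],(340,165,110,90),7,"t_mix.png")
crop(ims["side"],(300,220,110,80),7,"s_pot.png");crop(ims["side"],(285,130,90,70),8,"s_mix.png")
E
```

```text
top pot_center [268.  229.6] 0.76 [0.4997 0.173  0.044 ]
top pot_center [263.9 269.6] 0.57 [0.379  0.1799 0.044 ]
top pot [266.8 267.6] 0.79 [0.3866 0.1774 0.    ]
top pot [266.5 229.2] 0.62 [0.5065 0.1838 0.    ]
top mixer_seat [390.2 207.4] 0.58 [ 0.5726 -0.1973  0.061 ]
top mixer_seat [391.5 207.7] 0.33 [ 0.5718 -0.2012  0.061 ]
top turntable_axis [391.2 210.8] 0.86 [ 0.5608 -0.1989  0.069 ]
top mixer [386.3 211.5] 0.6 [ 0.5706 -0.1948  0.    ]
top jar_center [282.3 153.3] 0.91 [0.7437 0.1387 0.0425]
top jar_center [387.9 211.4] 0.35 [ 0.5635 -0.1931  0.0425]
top squeegee_center [203.  227.9] 0.98 [0.5052 0.3817 0.011 ]
side pot_center [380.2 268.5] 0.83 [0.388  0.1845 0.044 ]
side pot_center [334.6 259.8] 0.74 [0.4919 0.1748 0.044 ]
side pot [377.8 281.2] 0.89 [ 0.3901  0.184  -0.    ]
side mixer_seat [324.6 154.8] 0.75 [ 0.5762 -0.2145  0.061 ]
side mixer_seat [336.3 258.3] 0.4 [0.4868 0.1854 0.061 ]
side turntable_axis [325.2 156.6] 0.78 [ 0.5712 -0.1942  0.069 ]
side turntable_axis [235.6 236.7] 0.65 [0.7269 0.1625 0.069 ]
side mixer [327.2 174.7] 0.97 [ 0.5662 -0.2011  0.    ]
side jar_center [237.2 236.8] 0.91 [0.7343 0.1365 0.0425]
side tape_center [358.6 139.6] 0.95 [ 0.4923 -0.3874  0.0125]
side squeegee_center [309.1 344.7] 0.89 [0.5139 0.3797 0.011 ]
side squeegee_center [357.8 140.3] 0.52 [ 0.4946 -0.3852  0.011 ]
```

View pics/t_pot.png

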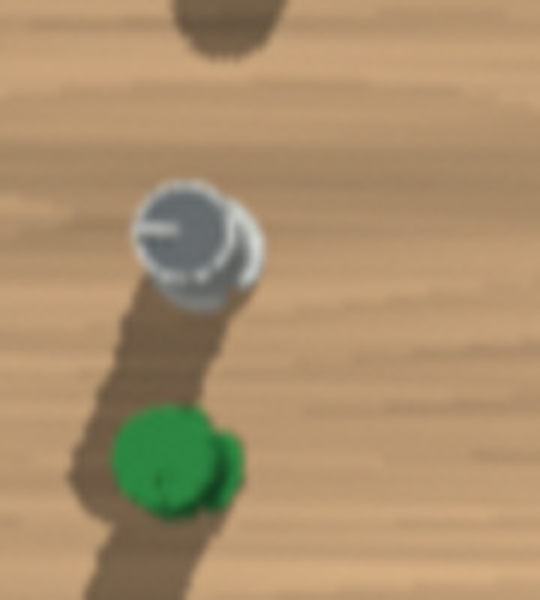

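View pics/t_mix.png

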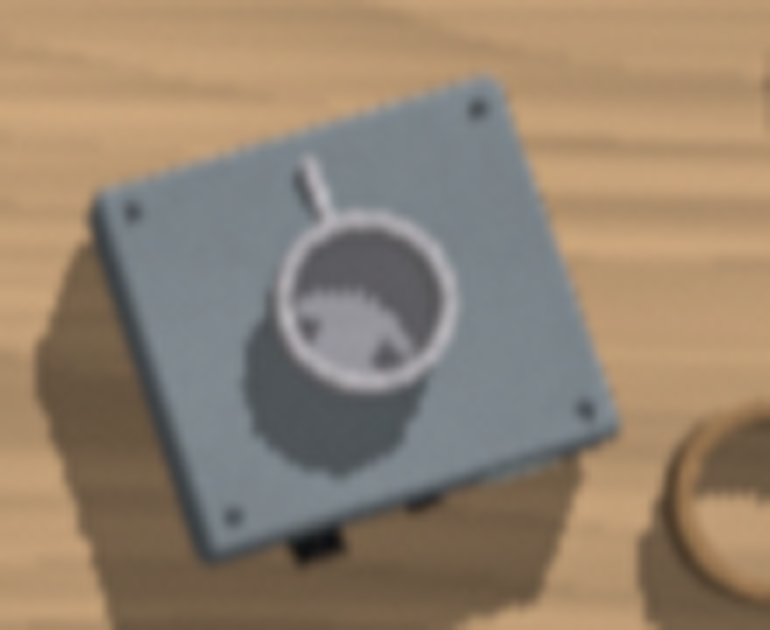

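View pics/s_pot.png

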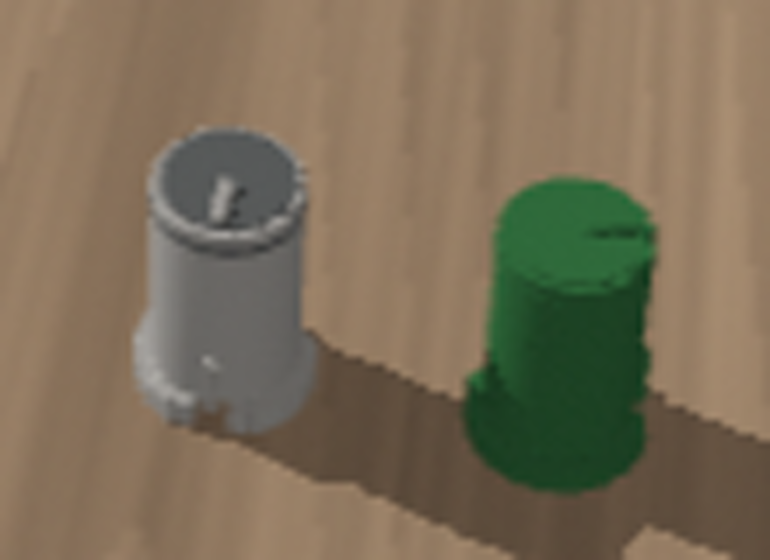

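View pics/s_mix.png

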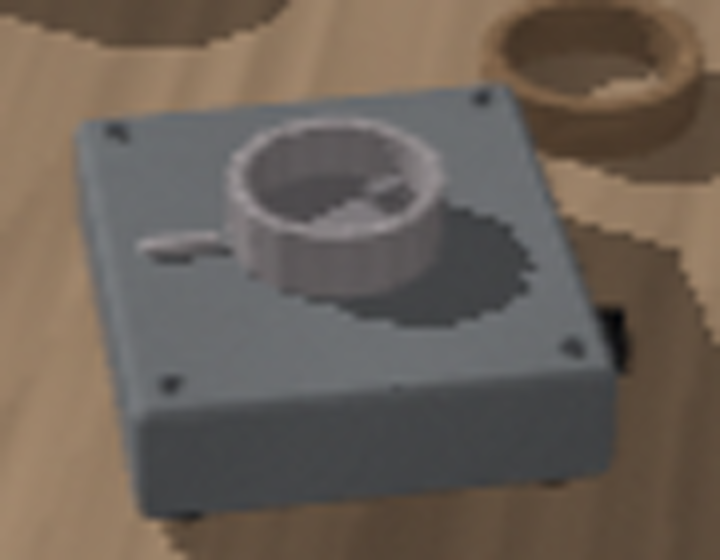

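```bash
cat >> h.py <<'E'
def tgt(cur_p,cur_q,P,yaw_y):
    """offset mm/twist deg to bring TCP to P and tool y axis to azimuth yaw_y (deg), mod 180"""
    R=Ro.from_quat(cur_q).as_matrix(); off=R.T@(np.asarray(P)-cur_p)*1000
    a=np.degrees(np.arctan2(R[1,1],R[0,1])); dy=(yaw_y-a+90)%180-90
    return np.round(off,1), np.round(-dy*1.0*np.sign(-R[2,0])*1.0,2), round(a,2)
E
python3 - <<'E'
from h import *
o=monitor.get_obs();print(o["clock"],Ro.from_quat(o["ee_rot"]).as_matrix().round(4))
print(tgt(o["position"],o["ee_rot"],[.57,-.2,.24],20))
E
```

```text
1.05 [[ 1.000e-04  3.446e-01 -9.388e-01]
 [-1.000e-04 -9.388e-01 -3.446e-01]
 [-1.000e+00  1.000e-04 -0.000e+00]]
(array([  -8.7, -240.9, -466.2]), np.float64(-89.84), np.float64(-69.84))
```

Call:
send_rows(
  grip=[0,0,0,0,0],
  offset=[
    [0,-20,-40],
    [0,-40,-80],
    [0,-55,-115],
    [0,-75,-150],
    [0,-95,-185],
  ],
  twist=[-7,-14,-21,-28,-35],
)

```text
clock: 1.47
position: [0.3575, -0.4322, 0.2315]
ee_rot: [-0.626, -0.329, 0.626, -0.329]
ft_force: [0.9, -1.1, 0.4]
grip_width: 0.999
```

Run:
```python
from h import *
o=monitor.get_obs();print(tgt(o["position"],o["ee_rot"],[.57,-.2,.24],20))
```

```text
(array([  -8.6,   43.7, -311.7]), np.float64(-54.5), np.float64(-34.5))
```

Call:
send_rows(
  grip=[0,0,0,0,0],
  offset=[
    [-2,5,-40],
    [-4,10,-80],
    [-6,16,-120],
    [-8,22,-160],
    [-9,28,-200],
  ],
  twist=[-7,-14,-21,-28,-35],
)

```text
clock: 1.88
position: [0.4947, -0.2841, 0.241]
ee_rot: [0.498, 0.502, -0.498, 0.503]
ft_force: [-0.4, -1.3, -0.0]
grip_width: 0.998
```

Run:
```python
from h import *
o=monitor.get_obs();print(tgt(o["position"],o["ee_rot"],[.57,-.2,.24],20))
```

```text
(array([  1. ,  76. , -83.5]), np.float64(-19.51), np.float64(0.49))
```

Call:
send_rows(
  grip=[0,0,0,0,0],
  offset=[
    [0,25,-28],
    [0,50,-55],
    [0,76,-83],
    [0,76,-83],
    [0,76,-83],
  ],
  twist=[-7,-14,-19.5,-19.5,-19.5],
)

```text
clock: 2.3
position: [0.5706, -0.1998, 0.2401]
ee_rot: [0.406, 0.579, -0.406, 0.579]
ft_force: [-0.2, -1.0, -0.3]
grip_width: 1.0
```

Run:
```python
from h import *
o=monitor.get_obs();im,d=viewer.camera("wrist");cv2.imwrite("pics/w1.png",im);np.save("w1d.npy",d)
np.savez("w1o.npz",**o)
print(o["position"],o["joint_pos"].round(2))
for n,z in(("mixer_seat",.061),("turntable_axis",.069)):
    for r in viewer.spot_point(n,"wrist")[:2]: print(n,np.round(r["position"],1),round(r["score"],2),np.round(onz("wrist",r["position"],z,o),4))
```

```text
[ 0.57058253 -0.19975767  0.24013744] [ 0.69  0.33 -0.54  1.48  0.17  1.38  0.49]
mixer_seat [318.4 179.2] 0.97 [ 0.5695 -0.2     0.061 ]
turntable_axis [316.6 177.6] 0.65 [ 0.5666 -0.1975  0.069 ]
```

View pics/w1.png

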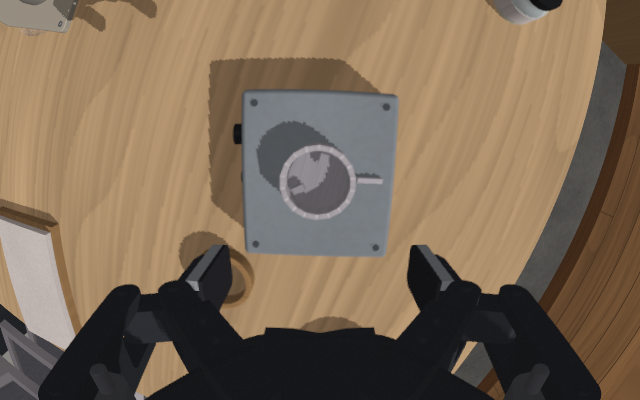

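```bash
cat >> h.py <<'E'
def ortho(im,c,o,cx,cy,z,half=.06,n=560):
    """top-down view at height z: image up = +x world, left = +y"""
    mp=np.zeros((n,n,2),np.float32)
    for i in range(n):
        for j in range(n):
            X=[cx+half*(1-2*i/(n-1)),cy+half*(1-2*j/(n-1)),z]; mp[i,j]=proj_f(c,X,o)
    return cv2.remap(im,mp[...,0],mp[...,1],cv2.INTER_CUBIC)
_c={}
def proj_f(c,X,o):
    if c not in _c: 
        m=viewer.camera_model(c); 
        if c=="wrist":
            R=Ro.from_quat(o["ee_rot"]).as_matrix();M=m["mount"]
            A=M[:3,:3].T@R.T; b=-A@o["position"]-M[:3,:3].T@M[:3,3]
        else: A=m["R"];b=m["t"]
        _c[c]=(m["camera_matrix"],A,b)
    K,A,b=_c[c]; q=A@np.array(X)+b
    if c=="wrist":
        r=np.hypot(q[0],q[1]); s=np.arctan2(r,q[2])/r
    else: s=1/q[2]
    return q[0]*s*K[0,0]+K[0,2],q[1]*s*K[1,1]+K[1,2]
def dep(c,d,o,uv):
    """world point from depth"""
    u,v=int(round(uv[0])),int(round(uv[1])); O,r=ray(c,uv,o)
    m=viewer.camera_model(c)
    if c=="wrist":
        K=m["camera_matrix"]; th=np.hypot(uv[0]-K[0,2],uv[1]-K[1,2])/K[0,0]; return O+r*d[v,u]/np.cos(th)
    return O+r*d[v,u]
E
python3 - <<'E'
from h import *
o=dict(np.load("w1o.npz"));im=cv2.imread("pics/w1.png")
for z,n in((.081,"rim"),(.069,"dog")):
    a=ortho(im,"wrist",o,.57,-.2,z,.05 if n=="dog" else .09)
    cv2.imwrite(f"pics/o_{n}.png",a)
E
```

```text
(no output)
```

View pics/o_rim.png

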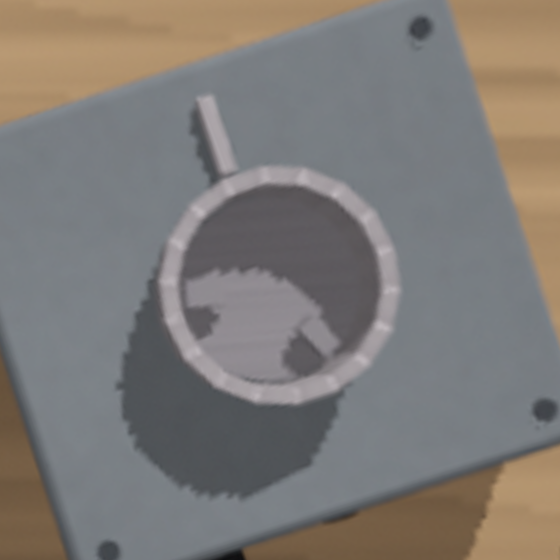

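View pics/o_dog.png

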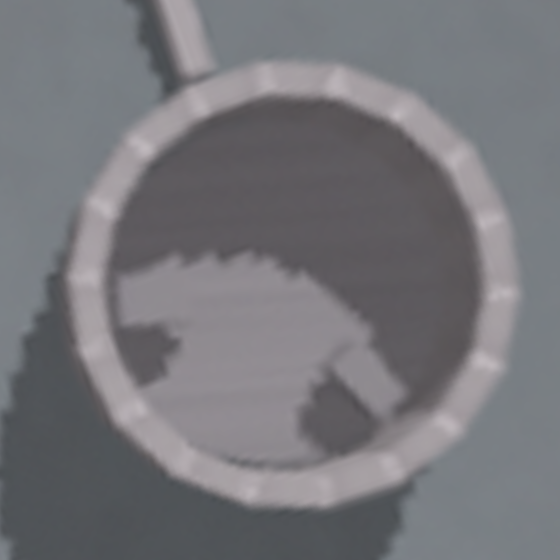

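Run:
```python
from h import *
o=dict(np.load("w1o.npz"));im=cv2.imread("pics/w1.png")
a=ortho(im,"wrist",o,.5682,-.2003,.069,.034,600)
g=cv2.cvtColor(a,cv2.COLOR_BGR2GRAY);g=cv2.createCLAHE(4,(4,4)).apply(g)
g=cv2.cvtColor(g,cv2.COLOR_GRAY2BGR)
s=300/.034
for az,w in((95,.009),(-135,.007),(90,.009),(-140,.007)):
    t=np.radians(az);u=np.array([np.cos(t),np.sin(t)]);v=np.array([-u[1],u[0]])
    P=[u*r+v*k for r,k in((.016,-w/2),(.029,-w/2),(.029,w/2),(.016,w/2))]
    cv2.polylines(g,[np.array([[300-p[1]*s,300-p[0]*s] for p in P],np.int32)],True,(0,255,0) if az in(95,-135) else (0,0,255),1)
cv2.imwrite("pics/o_dog2.png",g)
```

```text
(no output)
```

View pics/o_dog2.png

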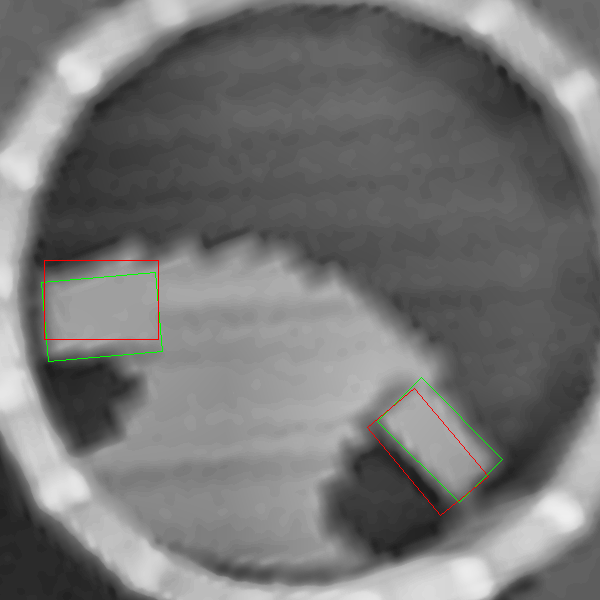

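Run:
```python
from h import *
o=monitor.get_obs();print(tgt(o["position"],o["ee_rot"],[.5,.176,.24],60))
```

```text
(array([  -0. ,   62.1, -381. ]), np.float64(-40.49), np.float64(19.51))
```

Call:
send_rows(
  grip=[0,0,0,0,0],
  offset=[
    [0,6,-38],
    [0,12,-76],
    [0,18,-114],
    [0,24,-152],
    [0,31,-190],
  ],
  twist=[-4,-8,-12,-16,-20],
)

```text
clock: 2.87
position: [0.5337, -0.0133, 0.2405]
ee_rot: [0.3, 0.64, -0.301, 0.64]
ft_force: [1.1, 0.5, -0.4]
grip_width: 0.998
```

Run:
```python
from h import *
o=monitor.get_obs();print(tgt(o["position"],o["ee_rot"],[.5,.176,.24],60))
```

```text
(array([   0.3,   94.9, -167.3]), np.float64(-20.36), np.float64(39.64))
```

Call:
send_rows(
  grip=[0,0,0,0,0],
  offset=[
    [0,19,-34],
    [0,38,-67],
    [0,57,-100],
    [0,76,-134],
    [0,95,-167],
  ],
  twist=[-4,-8,-12,-16,-20.5],
)

```text
clock: 3.28
position: [0.5009, 0.1761, 0.2407]
ee_rot: [0.182, 0.683, -0.182, 0.684]
ft_force: [1.7, 0.3, 0.8]
grip_width: 1.0
```

Run:
```python
from h import *
viewer.camera("top") # settle
o=monitor.get_obs();im,d=viewer.camera("wrist");cv2.imwrite("pics/w2.png",im)
np.savez("w2o.npz",**o)
print(o["position"],o["joint_pos"].round(2))
for n,z in(("pot_center",.044),("pot",.0)):
    for r in viewer.spot_point(n,"wrist")[:2]: print(n,np.round(r["position"],1),round(r["score"],2),np.round(onz("wrist",r["position"],z,o),4))
cv2.imwrite("pics/o_pot.png",ortho(im,"wrist",o,.5,.176,.088,.06))
```

```text
[0.49825122 0.18458301 0.24110069] [ 0.34  0.21 -0.88  1.66  0.17  1.35  0.5 ]
pot_center [267.1  93.1] 0.92 [0.3893 0.1802 0.044 ]
pot_center [314.1 180.5] 0.64 [0.4999 0.1774 0.044 ]
pot [271.2  92.8] 0.72 [0.3852 0.1801 0.    ]
pot [313.  169.1] 0.55 [0.4943 0.1782 0.    ]
```

View pics/w2.png

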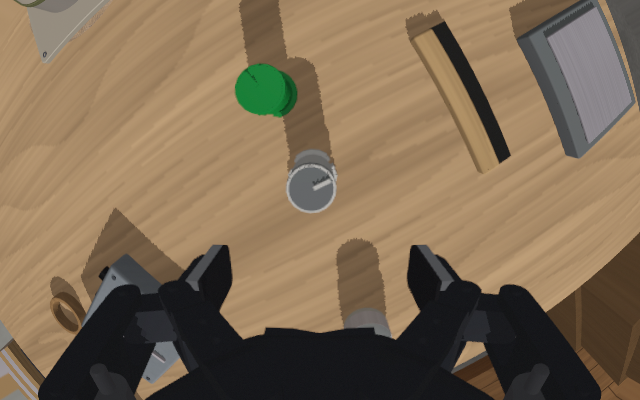

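View pics/o_pot.png

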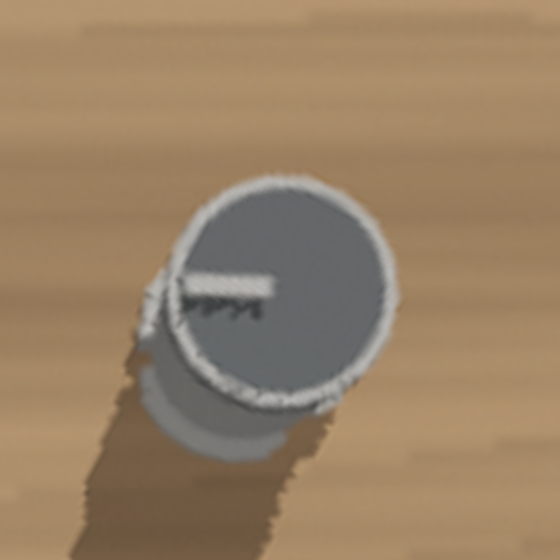

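Run:
```python
from h import *
o=monitor.get_obs();im,d=viewer.camera("wrist");cv2.imwrite("pics/w3.png",im)
np.savez("w3o.npz",**o);print(o["clock"],o["position"],tgt(o["position"],o["ee_rot"],[.497,.175,.14],60))
for z in(.088,.01):
    a=ortho(im,"wrist",o,.497,.175,z,.04,400)
    s=200/.04
    if z<.05:
      for az in(75,80,85):
        t=np.radians(az);u=np.array([np.cos(t),np.sin(t)]);v=np.array([-u[1],u[0]])
        for k in(-.006,.006):
            P=[u*r+v*k for r in(.03,.036)]
            cv2.polylines(a,[np.array([[200-p[1]*s,200-p[0]*s] for p in P],np.int32)],False,{75:(255,0,0),80:(0,255,0),85:(0,0,255)}[az],1)
    cv2.circle(a,(200,200),int(s*(.025 if z>.05 else .03)),(0,255,255),1)
    if z<.05: B=a
    else: A=a
cv2.imwrite("pics/o_pot2.png",np.hstack([A,B]))
```

```text
3.4833 [0.50119034 0.17564617 0.24037428] (array([100.4,  -2.6,  -3.4]), np.float64(0.12), np.float64(60.12))
```

View pics/o_pot2.png

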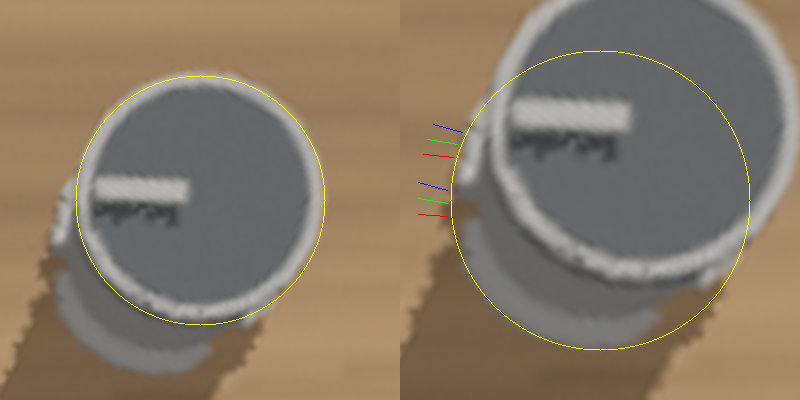

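Call:
send_rows(
  grip=[0,0,0,0,0],
  offset=[
    [20,-2.3,-2.8],
    [55,-2.3,-2.8],
    [95,-2.3,-2.8],
    [120,-2.3,-2.8],
    [120,-2.3,-2.8],
  ],
  twist=[0,0,0,0,0],
)

```text
clock: 3.95
position: [0.4955, 0.1716, 0.1153]
ee_rot: [0.182, 0.685, -0.185, 0.681]
ft_force: [-0.4, 0.1, 0.4]
grip_width: 0.998
```

Call:
send_rows(
  grip=[0,0,0,0,0],
  offset=[
    [20,0,0],
    [40,0,0],
    [60,0,0],
    [75,0,0],
    [75,0,0],
  ],
  twist=[0,0,0,0,0],
)

```text
clock: 4.37
position: [0.4975, 0.1733, 0.0442]
ee_rot: [0.182, 0.684, -0.184, 0.682]
ft_force: [-1.3, 0.0, -0.4]
grip_width: 0.999
```

Run:
```python
from h import *
o=monitor.get_obs();im,d=viewer.camera("wrist");cv2.imwrite("pics/w4.png",im)
print(o["position"],o["ft_force"],o["joint_pos"].round(2),tgt(o["position"],o["ee_rot"],[.4976,.175,.045],60))
```

```text
[0.49745937 0.17327626 0.04416731] [-1.28142007  0.02538675 -0.43880278] [ 0.25  0.43 -0.79  1.88  0.36  0.99  0.35] (array([-0.8,  1.6, -0.7]), np.float64(-0.03), np.float64(59.97))
```

View pics/w4.png

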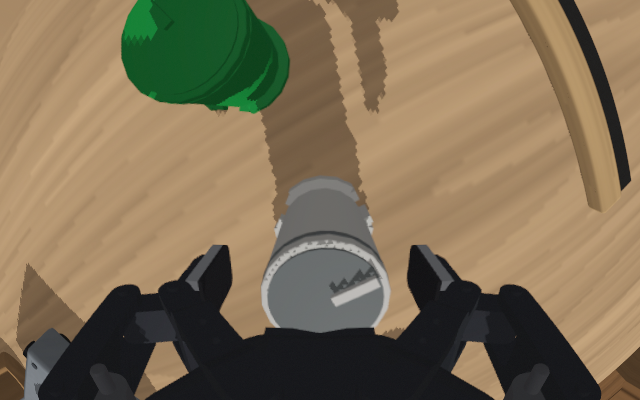

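Call:
send_rows(
  grip=[0,40,120,200,255],
  offset=[
    [0,1.6,0],
    [0,1.6,0],
    [0,1.6,0],
    [0,1.6,0],
    [0,1.6,0],
  ],
  twist=[0,0,0,0,0],
  newtons=50,
)

```text
clock: 4.83
position: [0.4991, 0.1768, 0.0464]
ee_rot: [0.182, 0.683, -0.182, 0.684]
ft_force: [-1.6, -1.8, 7.5]
grip_width: 0.578
```

Call:
send_rows(
  grip=[255,255,255,255,255],
  offset=[
    [0,0,0],
    [0,0,0],
    [0,0,0],
    [0,0,0],
    [0,0,0],
  ],
  twist=[0,0,0,0,0],
)

```text
clock: 5.25
position: [0.4991, 0.1768, 0.0464]
ee_rot: [0.182, 0.683, -0.182, 0.684]
ft_force: [-1.9, -1.8, 8.2]
grip_width: 0.576
```

Call:
send_rows(
  grip=[255,255,255,255,255],
  offset=[
    [-10,0,0],
    [-40,0,0],
    [-80,0,0],
    [-110,0,0],
    [-130,0,0],
  ],
  twist=[0,0,0,0,0],
)

```text
clock: 5.67
position: [0.4988, 0.1776, 0.179]
ee_rot: [0.182, 0.682, -0.181, 0.684]
ft_force: [0.9, -0.9, -3.3]
grip_width: 0.578
```

Run:
```python
from h import *
viewer.camera("side");viewer.camera("side")
o=monitor.get_obs();im,d=viewer.camera("wrist");cv2.imwrite("pics/w5.png",im)
np.savez("w5o.npz",**o)
im,_=viewer.camera("side");crop(im,(290,150,120,120),5,"s5.png")
print(o["position"],o["ft_force"],o["grip_width"],o["joint_pos"].round(2),tgt(o["position"],o["ee_rot"],[.5682,-.2003,.18],63))
```

```text
[0.49985509 0.17781796 0.17922634] [-0.06849854 -0.16878215 -3.71671948] 0.5800356593930841 [ 0.33  0.26 -0.87  1.75  0.21  1.22  0.46] (array([  -0.8, -294. ,  247.4]), np.float64(-2.83), np.float64(60.17))
```

View pics/w5.png

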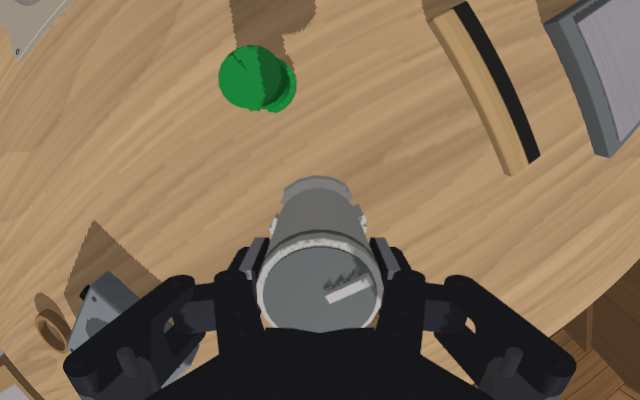

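View pics/s5.png

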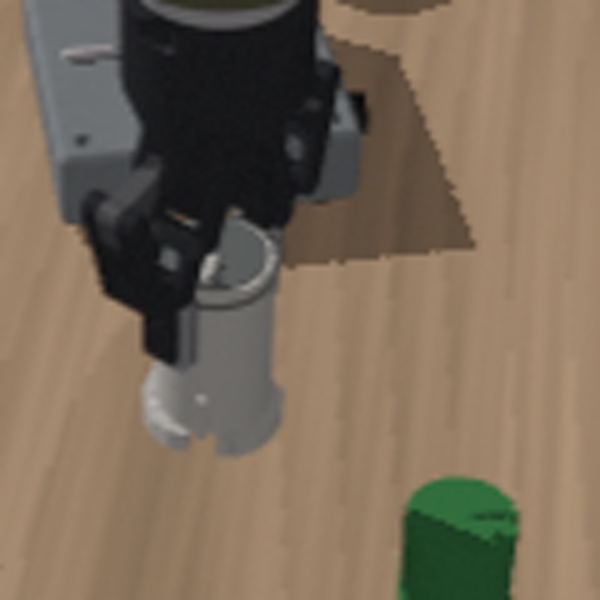

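Run:
```python
from h import *
o=dict(np.load("w5o.npz"));im=cv2.imread("pics/w5.png")
out=[]
cx,cy=o["position"][:2]
for z,r in((.2205,.025),(.1426,.03)):
    a=ortho(im,"wrist",o,cx,cy,z,.04,400);s=200/.04
    cv2.circle(a,(200,200),int(s*r),(0,255,255),1)
    for az in (85,90,95):
        t=np.radians(az);cv2.line(a,(int(200-s*.03*np.sin(t)),int(200-s*.03*np.cos(t))),(int(200-s*.036*np.sin(t)),int(200-s*.036*np.cos(t))),(0,255,0),1)
    out.append(a)
cv2.imwrite("pics/o5.png",np.hstack(out))
```

```text
(no output)
```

View pics/o5.png

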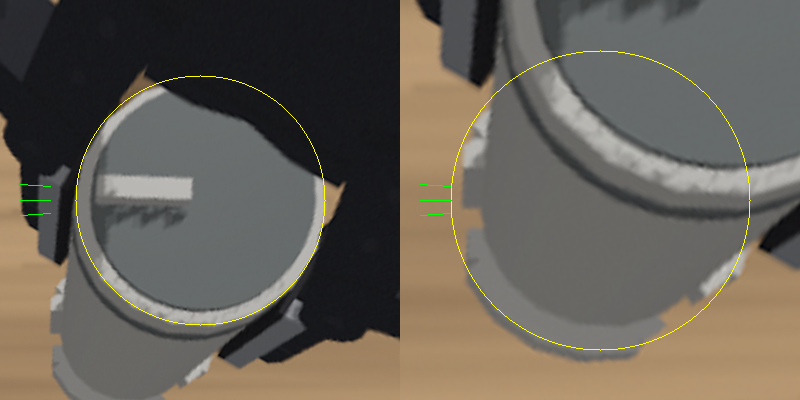

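Call:
send_rows(
  grip=[255,255,255,255,255],
  offset=[
    [0,-20,17],
    [0,-45,38],
    [0,-75,63],
    [0,-105,88],
    [0,-135,113],
  ],
  twist=[0,0,0,0,0],
)

```text
clock: 6.28
position: [0.5281, 0.0017, 0.1735]
ee_rot: [0.182, 0.684, -0.182, 0.682]
ft_force: [1.3, 0.2, -4.2]
grip_width: 0.576
```

Call:
send_rows(
  grip=[255,255,255,255,255],
  offset=[
    [0,-30,25],
    [0,-60,50],
    [0,-90,75],
    [0,-120,100],
    [0,-140,118],
  ],
  twist=[0,0,-1,-2,-2],
)

```text
clock: 6.7
position: [0.5604, -0.1811, 0.1729]
ee_rot: [0.17, 0.687, -0.171, 0.685]
ft_force: [0.7, -0.4, -3.7]
grip_width: 0.575
```

Run:
```python
from h import *
viewer.camera("side");viewer.camera("side");viewer.camera("side")
o=monitor.get_obs();
print(o["clock"],o["position"],o["ft_force"],o["grip_width"],o["joint_pos"].round(2),tgt(o["position"],o["ee_rot"],[.5685,-.1998,.155],62))
```

```text
6.85 [ 0.56050216 -0.17932171  0.17258575] [ 0.72134013  1.52000568 -2.6153565 ] 0.5740544593224635 [ 0.76  0.37 -0.65  1.61  0.23  1.25  1.14] (array([ 17.5, -14.3,  16.8]), np.float64(-0.1), np.float64(61.9))
```

Call:
send_rows(
  grip=[255,255,255,255,255],
  offset=[
    [6,-5,6],
    [12,-10,12],
    [17.5,-14.3,16.8],
    [17.5,-14.3,16.8],
    [17.5,-14.3,16.8],
  ],
  twist=[0,0,0,0,0],
)

```text
clock: 7.27
position: [0.5698, -0.197, 0.1569]
ee_rot: [0.17, 0.687, -0.17, 0.686]
ft_force: [0.2, 0.2, -3.1]
grip_width: 0.576
```

Run:
```python
from h import *
o=monitor.get_obs();print(o["position"],tgt(o["position"],o["ee_rot"],[.5685,-.1998,.155],62))
im,_=viewer.camera("wrist");cv2.imwrite("pics/w6.png",im);np.savez("w6o.npz",**o)
S,_=viewer.camera("side");T,_=viewer.camera("top")
# overlay: predicted pot bottom circle & rim
t=np.linspace(0,2*np.pi,60)
for c,I in(("side",S),("top",T)):
    I=I.copy(); ctr=proj(c,[.5685,-.2,.081]); l,tp=int(ctr[0])-40,int(ctr[1])-50
    J=cv2.resize(I[tp:tp+80,l:l+80],None,fx=5,fy=5,interpolation=cv2.INTER_CUBIC)
    for (x,y,z,r,col) in((.5682,-.2003,.081,.039,(0,0,255)),(*o["position"][:2],o["position"][2]-.0464,.03,(0,255,0))):
        P=np.array([(proj(c,[x+r*np.cos(a),y+r*np.sin(a),z])-[l,tp])*5+2 for a in t],np.int32);cv2.polylines(J,[P],True,col,1)
    cv2.imwrite(f"pics/{c}6.png",J)
a=cv2.imread("pics/side6.png");b=cv2.imread("pics/top6.png");cv2.imwrite("pics/st6.png",np.hstack([a,b]))
```

```text
[ 0.56977862 -0.19701921  0.15690969] (array([ 1.9, -3.1,  0.2]), np.float64(0.15), np.float64(62.15))
```

View pics/w6.png

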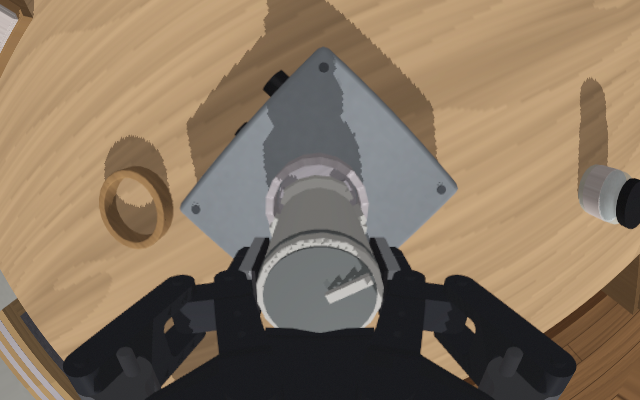

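View pics/st6.png

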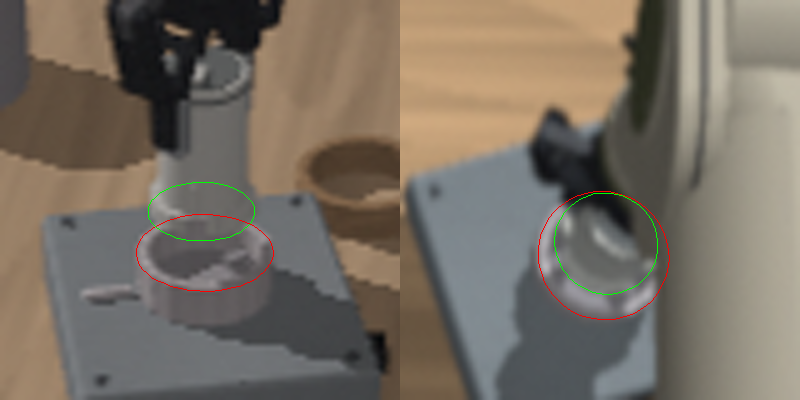

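Run:
```python
from h import *
o=dict(np.load("w6o.npz"));I=cv2.imread("pics/w6.png")
t=np.linspace(0,2*np.pi,80);l,tp=230,110
J=cv2.resize(I[tp:tp+130,l:l+180],None,fx=4.4,fy=4.4,interpolation=cv2.INTER_CUBIC)
p=o["position"]
for (x,y,z,r,col) in((.5682,-.2003,.081,.039,(0,0,255)),(.5682,-.2003,.081,.0325,(0,0,255)),(*p[:2],p[2]-.0464,.03,(0,255,0)),(*p[:2],p[2]-.0364,.03,(0,255,0)),(*p[:2],p[2]+.0416,.025,(0,255,0))):
    P=np.array([(proj("wrist",[x+r*np.cos(a),y+r*np.sin(a),z],o)-[l,tp])*4.4+2 for a in t],np.int32);cv2.polylines(J,[P],True,col,1)
cv2.imwrite("pics/w6b.png",J)
```

```text
(no output)
```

View pics/w6b.png

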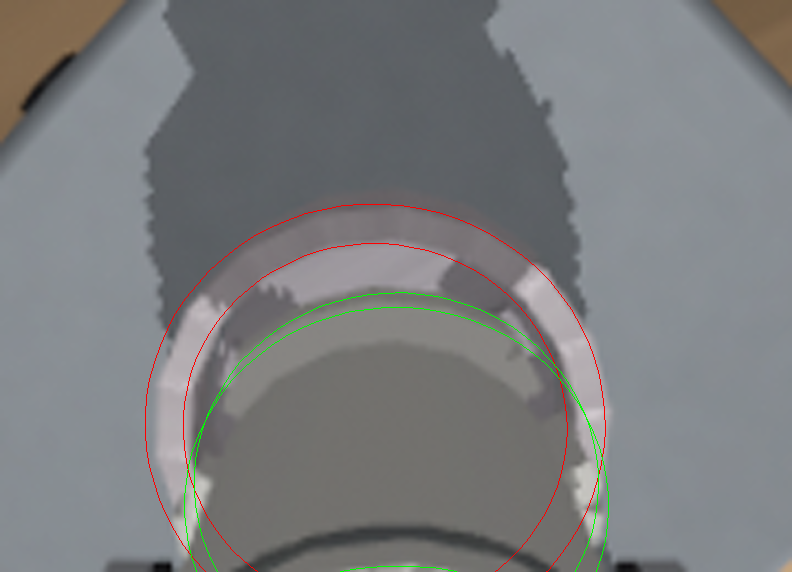

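Call:
send_rows(
  grip=[255,255,255,255,255],
  offset=[
    [3,-3.5,0.3],
    [10,-3.5,0.3],
    [18,-3.5,0.3],
    [24,-3.5,0.3],
    [24,-3.5,0.3],
  ],
  twist=[0,0,0,0,0],
)

```text
clock: 7.83
position: [0.5677, -0.2, 0.1318]
ee_rot: [0.17, 0.687, -0.17, 0.685]
ft_force: [-0.1, 0.2, -5.1]
grip_width: 0.573
```

Run:
```python
from h import *
o=monitor.get_obs();print(o["position"],o["ft_force"],tgt(o["position"],o["ee_rot"],[.5685,-.2003,.155],62))
S,_=viewer.camera("side");crop(S,(285,100,90,90),6,"s7.png")
```

```text
[ 0.56769316 -0.2000486   0.1317609 ] [-0.07190522  0.19788835 -5.14362836] (array([-23.2,   0.1,   0.8]), np.float64(0.16), np.float64(62.16))
```

View pics/s7.png

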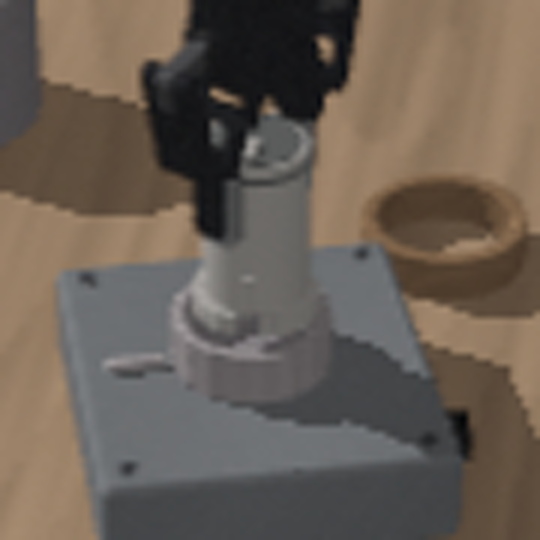

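Call:
send_rows(
  grip=[255,255,255,255,255],
  offset=[
    [1,0,0.6],
    [3,0,0.6],
    [6,0,0.6],
    [9,0,0.6],
    [11,0,0.6],
  ],
  twist=[0,0,0,0,0],
)

```text
clock: 8.3
position: [0.5692, -0.2005, 0.1224]
ee_rot: [0.17, 0.686, -0.17, 0.686]
ft_force: [-1.1, 0.2, -2.9]
grip_width: 0.578
```

Call:
send_rows(
  grip=[255,255,255,255,255],
  offset=[
    [1,0,0],
    [2,0,0],
    [2.5,0,0],
    [3,0,0],
    [3,0,0],
  ],
  twist=[0,0,0,0,0],
)

```text
clock: 8.72
position: [0.5693, -0.2006, 0.1198]
ee_rot: [0.17, 0.686, -0.17, 0.686]
ft_force: [-0.2, 0.4, -3.6]
grip_width: 0.574
```

Call:
send_rows(
  grip=[255,255,255,255,255],
  offset=[
    [1,0,0],
    [2,0,0],
    [3,0,0],
    [3.5,0,0],
    [3.5,0,0],
  ],
  twist=[0,0,0,0,0],
)

```text
clock: 9.13
position: [0.5692, -0.2006, 0.1162]
ee_rot: [0.17, 0.686, -0.17, 0.686]
ft_force: [-0.1, 0.5, -4.0]
grip_width: 0.573
```

Call:
send_rows(
  grip=[255,255,255,255,255],
  offset=[
    [0.5,0,0],
    [1,0,0],
    [1.5,0,0],
    [2,0,0],
    [2,0,0],
  ],
  twist=[0,0,0,0,0],
)

```text
clock: 9.55
position: [0.5693, -0.2006, 0.1142]
ee_rot: [0.17, 0.686, -0.17, 0.686]
ft_force: [0.7, 0.3, -4.8]
grip_width: 0.577
```

Call:
send_rows(
  grip=[255,255,255,255,255],
  offset=[
    [0.5,0,0],
    [1,0,0],
    [1.5,0,0],
    [1.5,0,0],
    [1.5,0,0],
  ],
  twist=[0,0,0,0,0],
)

```text
clock: 9.97
position: [0.5692, -0.2006, 0.1127]
ee_rot: [0.17, 0.686, -0.17, 0.686]
ft_force: [0.3, 1.1, -4.0]
grip_width: 0.574
```

Call:
send_rows(
  grip=[255,255,255,255,255],
  offset=[
    [0.5,0,0],
    [1,0,0],
    [1.5,0,0],
    [1.5,0,0],
    [1.5,0,0],
  ],
  twist=[0,0,0,0,0],
)

```text
clock: 10.38
position: [0.5692, -0.2006, 0.1112]
ee_rot: [0.17, 0.686, -0.17, 0.686]
ft_force: [0.8, 0.8, -3.4]
grip_width: 0.574
```

Call:
send_rows(
  grip=[255,255,255,255,255],
  offset=[
    [0.5,0,0],
    [1,0,0],
    [1.5,0,0],
    [2,0,0],
    [2,0,0],
  ],
  twist=[0,0,0,0,0],
)

```text
clock: 10.8
position: [0.5692, -0.2006, 0.1092]
ee_rot: [0.17, 0.686, -0.17, 0.686]
ft_force: [-0.1, 0.5, -3.0]
grip_width: 0.571
```

Call:
send_rows(
  grip=[255,255,255,255,255],
  offset=[
    [0.5,0,0],
    [1,0,0],
    [1.5,0,0],
    [1.5,0,0],
    [1.5,0,0],
  ],
  twist=[0,0,0,0,0],
)

```text
clock: 11.22
position: [0.5692, -0.2006, 0.1077]
ee_rot: [0.17, 0.686, -0.17, 0.686]
ft_force: [-1.3, 0.9, -3.6]
grip_width: 0.577
```

Call:
send_rows(
  grip=[255,255,255,255,255],
  offset=[
    [0.3,0,0],
    [0.6,0,0],
    [0.9,0,0],
    [1.0,0,0],
    [1.0,0,0],
  ],
  twist=[0,0,0,0,0],
)

```text
clock: 11.63
position: [0.5694, -0.2007, 0.1074]
ee_rot: [0.17, 0.686, -0.17, 0.687]
ft_force: [-3.3, -0.1, 5.5]
grip_width: 0.574
```

Run:
```python
from h import *
o=monitor.get_obs();print(o["position"],o["ft_force"],o["torque"],tgt(o["position"],o["ee_rot"],[.5685,-.2003,.155],62))
S,_=viewer.camera("side");crop(S,(285,100,90,90),6,"s8.png")
```

```text
[ 0.5694146  -0.20072121  0.10743062] [-3.33057884 -0.06937624  5.45530744] [0.35508039 0.70649276 0.0691458 ] (array([-47.6,  -0.1,  -1. ]), np.float64(0.15), np.float64(62.15))
```

View pics/s8.png

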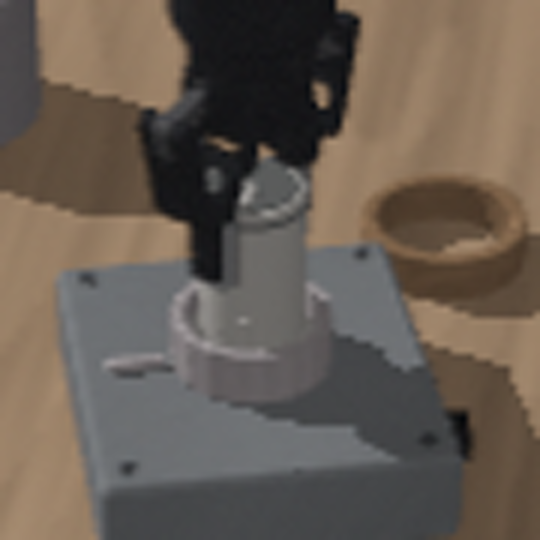

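Call:
send_rows(
  grip=[255,255,255,255,255],
  offset=[
    [-0.3,0,-0.3],
    [-0.3,0,-0.3],
    [-0.3,0,-0.3],
    [-0.3,0,-0.3],
    [-0.3,0,-0.3],
  ],
  twist=[0,1,2.5,4,5],
)

```text
clock: 12.1
position: [0.5691, -0.2006, 0.1074]
ee_rot: [0.201, 0.678, -0.201, 0.678]
ft_force: [-2.9, -0.9, 5.9]
grip_width: 0.576
```

```bash
cat > st.py <<'E'
from h import *
o=monitor.get_obs();print(o["clock"],o["position"].round(4),o["ft_force"].round(1),o["torque"].round(3),o["joint_pos"].round(2),o["grip_width"].round(3),tgt(o["position"],o["ee_rot"],[.5685,-.2003,.155],62))
E
python3 st.py
```

```text
Traceback (most recent call last):
  File "st.py", line 2, in <module>
    o=monitor.get_obs();print(o["clock"],o["position"].round(4),o["ft_force"].round(1),o["torque"].round(3),o["joint_pos"].round(2),o["grip_width"].round(3),tgt(o["position"],o["ee_rot"],[.5685,-.2003,.155],62))
                                                                                                                                    ^^^^^^^^^^^^^^^^^^^^^
AttributeError: 'float' object has no attribute 'round'
```

```bash
sed -i 's/o\["grip_width"\].round(3)/round(o["grip_width"],3)/' st.py; python3 st.py
```

```text
12.1 [ 0.5691 -0.2006  0.1074] [-2.9 -0.9  5.9] [0.203 0.595 0.248] [ 0.74  0.45 -0.61  1.64  0.28  1.14  1.06] 0.576 (array([-47.6,  -0.1,  -0.6]), np.float64(-5.01), np.float64(56.99))
```

Call:
send_rows(
  grip=[255,255,255,255,255],
  offset=[
    [-0.3,0,0],
    [-0.3,0,0],
    [-0.3,0,0],
    [-0.3,0,0],
    [-0.3,0,0],
  ],
  twist=[3,6,9,12,15],
)

```text
clock: 12.52
position: [0.5688, -0.2005, 0.1075]
ee_rot: [0.288, 0.646, -0.288, 0.646]
ft_force: [-3.4, 0.6, 5.1]
grip_width: 0.575
```

```bash
python3 st.py
```

```text
12.5167 [ 0.5688 -0.2005  0.1075] [-3.4  0.6  5.1] [0.193 0.794 0.263] [ 0.71  0.44 -0.56  1.64  0.25  1.13  0.81] 0.575 (array([-47.5,  -0.1,  -0.4]), np.float64(-20.09), np.float64(41.91))
```

Call:
send_rows(
  grip=[255,255,255,255,255],
  offset=[
    [0,0,-0.2],
    [0,0,-0.2],
    [0,0,-0.2],
    [0,0,-0.2],
    [0,0,-0.2],
  ],
  twist=[4,8,12,16,20],
)

```text
clock: 12.93
position: [0.5683, -0.2004, 0.1074]
ee_rot: [0.396, 0.586, -0.396, 0.585]
ft_force: [-6.0, 0.9, 5.9]
grip_width: 0.576
```

```bash
python3 st.py
```

```text
12.9333 [ 0.5683 -0.2004  0.1074] [-6.   0.9  5.9] [0.302 1.151 0.218] [ 0.66  0.43 -0.5   1.64  0.22  1.13  0.48] 0.576 (array([-47.6,   0.1,  -0. ]), np.float64(-40.14), np.float64(21.86))
```

Call:
send_rows(
  grip=[255,255,255,255,255],
  offset=[
    [-0.2,-0.5,-0.2],
    [-0.2,-0.6,-0.2],
    [-0.2,-0.6,-0.2],
    [-0.2,-0.6,-0.2],
    [-0.2,-0.6,-0.2],
  ],
  twist=[3,7,11,15,18],
)

```text
clock: 13.35
position: [0.568, -0.2, 0.1075]
ee_rot: [0.483, 0.517, -0.483, 0.516]
ft_force: [-4.0, 1.3, 4.1]
grip_width: 0.569
```

```bash
python3 st.py
```

```text
13.35 [ 0.568  -0.2     0.1075] [-4.   1.3  4.1] [0.372 0.746 0.247] [ 0.62  0.42 -0.45  1.65  0.2   1.12  0.19] 0.569 (array([-47.5,   0.5,   0.3]), np.float64(-58.13), np.float64(3.87))
```

Call:
send_rows(
  grip=[255,255,255,255,255],
  offset=[
    [0,-0.2,0],
    [0,-0.2,0],
    [0,-0.2,0],
    [0,-0.2,0],
    [0,-0.2,0],
  ],
  twist=[2.5,5,7.5,9,10],
)

```text
clock: 13.77
position: [0.5678, -0.1999, 0.1075]
ee_rot: [-0.525, -0.474, 0.525, -0.473]
ft_force: [-3.6, 2.4, 3.4]
grip_width: 0.574
```

```bash
python3 st.py
python3 - <<'E'
from h import *
o=monitor.get_obs();im,_=viewer.camera("wrist");cv2.imwrite("pics/w9.png",im);np.savez("w9o.npz",**o)
S,_=viewer.camera("side");crop(S,(285,100,90,90),6,"s9.png")
E
```

```text
13.7667 [ 0.5678 -0.1999  0.1075] [-3.6  2.4  3.4] [0.644 0.798 0.212] [ 0.6   0.41 -0.42  1.65  0.18  1.12  0.03] 0.574 (array([-47.5,   0.7,   0.4]), np.float64(-67.94), np.float64(-5.94))
```

View pics/s9.png

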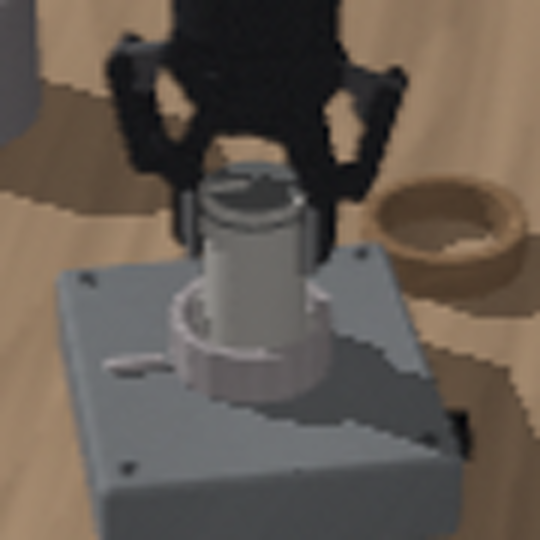

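The lid bar now points roughly towards the pointer on the left, and the pot sits low in the socket. I'll creep the last degrees to the stop.

Call:
send_rows(
  grip=[255,255,255,255,255],
  offset=[
    [0,0,0],
    [0,0,0],
    [0,0,0],
    [0,0,0],
    [0,0,0],
  ],
  twist=[1,2,3,3.5,4],
)

```text
clock: 14.28
position: [0.5678, -0.1998, 0.1075]
ee_rot: [-0.541, -0.456, 0.541, -0.455]
ft_force: [-4.1, 4.1, 4.1]
grip_width: 0.572
```

```bash
python3 st.py
```

```text
14.2833 [ 0.5678 -0.1998  0.1075] [-4.1  4.1  4.1] [0.875 1.005 0.265] [ 0.59  0.41 -0.41  1.65  0.18  1.12 -0.04] 0.572 (array([-47.5,   0.8,   0.3]), np.float64(-71.81), np.float64(-9.81))
```

Call:
send_rows(
  grip=[255,255,255,255,255],
  offset=[
    [0,-0.3,-0.3],
    [0,-0.3,-0.3],
    [0,-0.3,-0.3],
    [0,-0.3,-0.3],
    [0,-0.3,-0.3],
  ],
  twist=[0.5,1,1.5,2,2],
)

```text
clock: 14.7
position: [0.5677, -0.1998, 0.1075]
ee_rot: [-0.549, -0.446, 0.549, -0.445]
ft_force: [-3.2, 2.8, 2.1]
grip_width: 0.574
```

```bash
python3 st.py
```

```text
14.7 [ 0.5677 -0.1998  0.1075] [-3.2  2.8  2.1] [0.882 0.789 0.116] [ 0.59  0.41 -0.4   1.65  0.17  1.12 -0.07] 0.574 (array([-47.5,   0.9,   0.3]), np.float64(-73.87), np.float64(-11.87))
```

Call:
send_rows(
  grip=[255,255,255,255,255],
  offset=[
    [0,0,0],
    [0,0,0],
    [0,0,0],
    [0,0,0],
    [0,0,0],
  ],
  twist=[0.4,0.8,1.2,1.5,1.5],
)

```text
clock: 15.12
position: [0.5677, -0.1998, 0.1075]
ee_rot: [-0.555, -0.439, 0.555, -0.438]
ft_force: [-3.0, 3.9, 2.2]
grip_width: 0.57
```

```bash
python3 st.py
```

```text
15.1167 [ 0.5677 -0.1998  0.1075] [-3.   3.9  2.2] [0.89  0.78  0.185] [ 0.58  0.41 -0.4   1.65  0.17  1.12 -0.1 ] 0.57 (array([-47.5,   0.9,   0.3]), np.float64(-75.35), np.float64(-13.35))
```

Call:
send_rows(
  grip=[255,255,255,255,255],
  offset=[
    [0,0,0],
    [0,0,0],
    [0,0,0],
    [0,0,0],
    [0,0,0],
  ],
  twist=[0.3,0.6,0.9,1,1],
)

```text
clock: 15.53
position: [0.5677, -0.1998, 0.1075]
ee_rot: [-0.558, -0.434, 0.559, -0.434]
ft_force: [-4.3, 3.8, 2.5]
grip_width: 0.572
```

```bash
python3 st.py
```

```text
15.5333 [ 0.5677 -0.1998  0.1075] [-4.3  3.8  2.5] [0.894 0.814 0.253] [ 0.58  0.41 -0.4   1.65  0.17  1.12 -0.11] 0.572 (array([-47.5,   0.9,   0.3]), np.float64(-76.34), np.float64(-14.34))
```

Call:
send_rows(
  grip=[255,255,255,255,255],
  offset=[
    [0,0,0],
    [0,0,0],
    [0,0,0],
    [0,0,0],
    [0,0,0],
  ],
  twist=[0.3,0.6,0.9,1,1],
)

```text
clock: 15.95
position: [0.5677, -0.1997, 0.1075]
ee_rot: [-0.562, -0.429, 0.562, -0.429]
ft_force: [-4.5, 3.9, 2.1]
grip_width: 0.572
```

```bash
python3 st.py
```

```text
15.95 [ 0.5677 -0.1997  0.1075] [-4.5  3.9  2.1] [0.928 0.823 0.51 ] [ 0.58  0.41 -0.39  1.65  0.17  1.12 -0.13] 0.572 (array([-47.5,   0.9,   0.3]), np.float64(-77.3), np.float64(-15.3))
```

Call:
send_rows(
  grip=[255,255,255,255,255],
  offset=[
    [0,0,0],
    [0,0,0],
    [0,0,0],
    [0,0,0],
    [0,0,0],
  ],
  twist=[-0.5,-1,-1,-1,-1],
)

```text
clock: 16.37
position: [0.5677, -0.1999, 0.1075]
ee_rot: [-0.559, -0.434, 0.559, -0.433]
ft_force: [-3.6, 4.0, 1.5]
grip_width: 0.573
```

```bash
python3 st.py
python3 - <<'E'
from h import *
o=monitor.get_obs();im,_=viewer.camera("wrist");cv2.imwrite("pics/w10.png",im);np.savez("w10o.npz",**o)
cv2.imwrite("pics/o10.png",np.hstack([ortho(im,"wrist",o,.568,-.2,.15,.04,400)]))
_c.clear(); S,_=viewer.camera("side");crop(S,(285,100,90,90),6,"s10.png")
E
```

```text
16.3667 [ 0.5677 -0.1999  0.1075] [-3.6  4.   1.5] [0.914 0.804 0.068] [ 0.58  0.41 -0.4   1.65  0.17  1.12 -0.11] 0.573 (array([-47.5,   0.9,   0.2]), np.float64(-76.36), np.float64(-14.36))Traceback (most recent call last):
  File "<stdin>", line 4, in <module>
NameError: name '_c' is not defined. Did you mean: '_'?
```

View pics/w10.png

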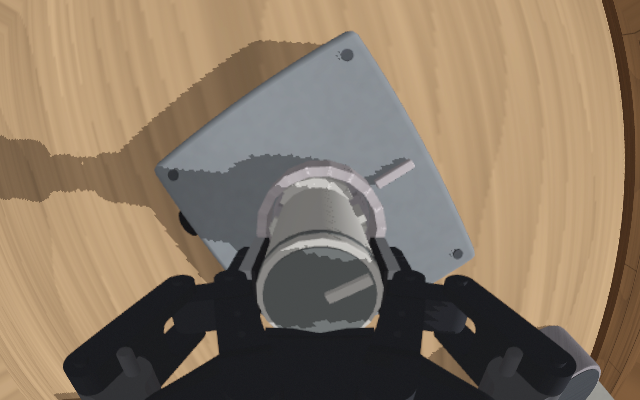

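View pics/o10.png

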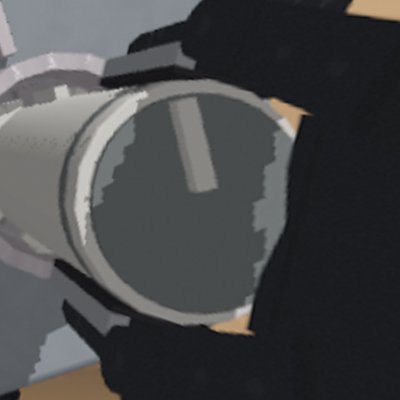

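Call:
send_rows(
  grip=[255,255,110,100,90],
  offset=[
    [0,0,0],
    [0,0,0],
    [0,0,0],
    [0,0,0],
    [0,0,0],
  ],
  twist=[0,0,0,0,0],
  newtons=20,
)

```text
clock: 16.83
position: [0.5682, -0.2009, 0.1077]
ee_rot: [0.559, 0.433, -0.559, 0.434]
ft_force: [0.1, -0.0, 0.4]
grip_width: 0.645
```

Call:
send_rows(
  grip=[70,40,10,0,0],
  offset=[
    [0,0,0],
    [0,0,0],
    [0,0,0],
    [0,0,0],
    [0,0,0],
  ],
  twist=[0,0,0,0,0],
)

```text
clock: 17.25
position: [0.5679, -0.2001, 0.1077]
ee_rot: [0.559, 0.434, -0.558, 0.434]
ft_force: [0.1, 0.3, -0.2]
grip_width: 0.998
```

```bash
python3 st.py
python3 - <<'E'
from h import *
im,_=viewer.camera("wrist");cv2.imwrite("pics/w11.png",im)
S,_=viewer.camera("side");crop(S,(285,100,90,90),6,"s11.png")
E
```

```text
17.25 [ 0.5679 -0.2001  0.1077] [ 0.1  0.3 -0.2] [-0.026 -0.052 -0.065] [ 0.58  0.41 -0.4   1.65  0.17  1.12 -0.11] 0.998 (array([-47.3,   0.6,   0. ]), np.float64(-76.35), np.float64(-14.35))
```

View pics/s11.png

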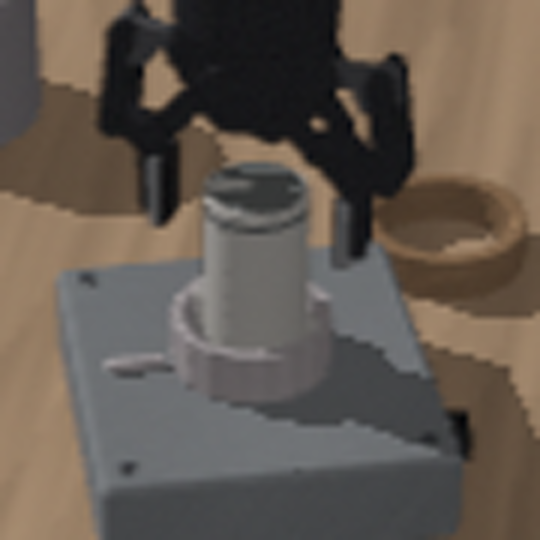

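View pics/w11.png

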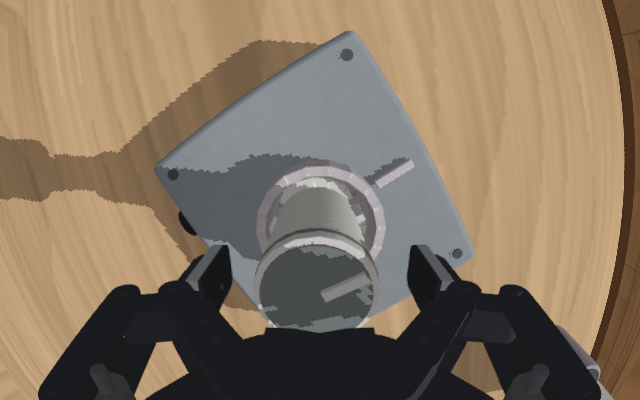

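The pot stands free, low and upright. I'll retreat straight up, then check from above.

Call:
send_rows(
  grip=[0,0,0,0,0],
  offset=[
    [-15,0,0],
    [-45,0,0],
    [-85,0,0],
    [-120,0,0],
    [-150,0,0],
  ],
  twist=[0,0,0,0,0],
)

```text
clock: 17.77
position: [0.568, -0.2, 0.2605]
ee_rot: [0.559, 0.433, -0.558, 0.434]
ft_force: [0.4, -0.6, 0.0]
grip_width: 1.0
```

Call:
send_rows(
  grip=[0,0,0,0,0],
  offset=[
    [-5,0,0],
    [-10,0,0],
    [-10,0,0],
    [-10,0,0],
    [-10,0,0],
  ],
  twist=[0,0,0,0,0],
)

```text
clock: 18.18
position: [0.5672, -0.1999, 0.2659]
ee_rot: [-0.558, -0.434, 0.559, -0.433]
ft_force: [-0.2, 0.1, 0.2]
grip_width: 0.996
```

Run:
```python
from h import *
o=monitor.get_obs();im,d=viewer.camera("wrist");print(o["clock"],o["position"])
A=ortho(im,"wrist",o,.568,-.2,.149,.05,400);B=ortho(im,"wrist",o,.568,-.2,.06,.09,400)
cv2.imwrite("pics/o12.png",np.hstack([A,B]))
u=proj("wrist",[.560,-.215,.149],o);print("lid",dep("wrist",d,o,u))
S,_=viewer.camera("side");cv2.imwrite("pics/s12.png",S)
```

```text
18.1833 [ 0.56719434 -0.19991932  0.26594395]
lid [ 0.56019923 -0.21433004  0.15117681]
```

View pics/o12.png

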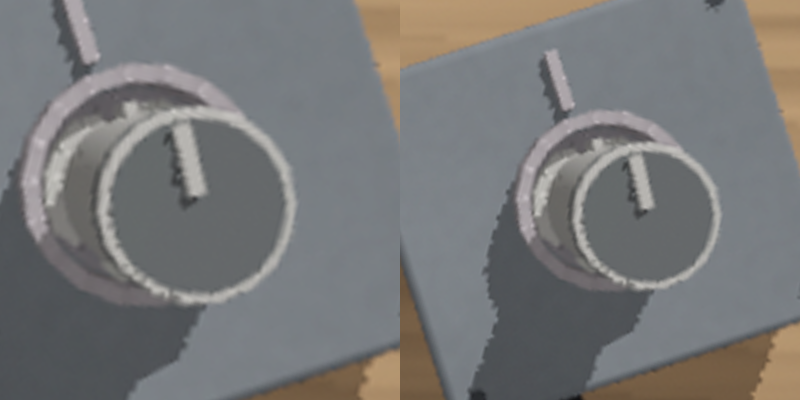

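View pics/s12.png

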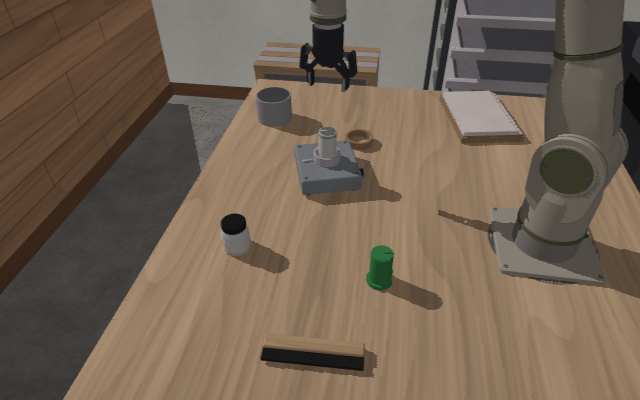

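Run:
```python
from h import *
o=monitor.get_obs();im,d=viewer.camera("wrist");np.savez("w13o.npz",**o);cv2.imwrite("pics/w13.png",im)
A=ortho(im,"wrist",o,.568,-.2,.1515,.032,400)
import h; h._c.clear()
B=ortho(im,"wrist",o,.568,-.2,.073,.045,400)
s=200/.045
for az,c in((13,(0,0,255)),(18,(0,255,0))):
    t=np.radians(az);cv2.line(B,(200,200),(int(200-s*.04*np.sin(t)),int(200-s*.04*np.cos(t))),c,1)
cv2.circle(B,(200,200),int(s*.03),(0,255,255),1)
cv2.imwrite("pics/o13.png",np.hstack([A,B]))
T,_=viewer.camera("top");crop(T,(345,165,90,80),8,"t13.png")
```

```text
(no output)
```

View pics/o13.png

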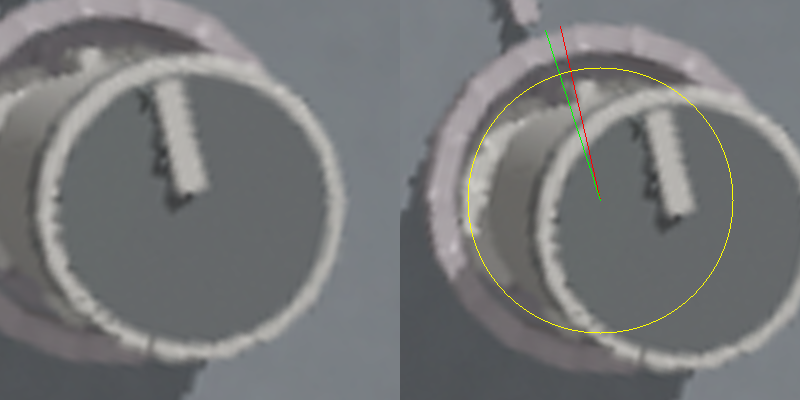

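View pics/t13.png

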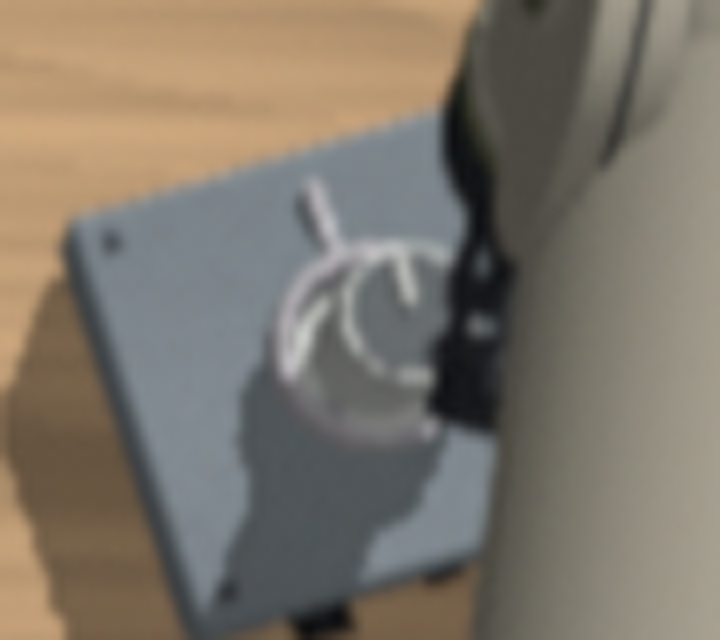

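Run:
```python
from h import *
o=monitor.get_obs();print(o["clock"],o["ft_force"]);print(manip.hand_in())
```

```text
18.3833 [ 0.33625978 -0.89030659  0.67296002]
the job is handed in; nothing more can be done
None
```

The white ink pot is seated in the mixer, turned clockwise to the stop, and released. I handed the job in at about 18.4 s.

- **Seating:** I lined the pot up with the dogs from the wrist picture, and it dropped home on the first descent without a search turn. It touched down at about 9 N, at the height expected for fully home. Afterwards the lid measured 151 mm above the table against 149 mm expected; standing on the dogs would have put it at 157 mm.
- **Turning:** I turned the pot about 77 degrees in the grip. The torque held at roughly 0.2–0.27 N m, dipping to 0.12 once, then jumped to 0.51 N m at the stop. I backed off 1 degree there, opened the gripper and lifted straight up.
- **Force at the stop:** That 0.51 N m could mean up to roughly 23 N on a dog, close to the 25 N limit. This is estimated from the torque, not measured directly.
- **Last checks:** The pot stands upright and free, and the arm touches nothing. The jar, tape roll, squeegee and green pot look unmoved in the side view.
- **Disagreement:** The lid bar measures about 14 degrees from world +x, while the pointer is at about 18 degrees. I take the 4-degree gap to be the slot play, with the pot leading the dogs clockwise, plus picture error. I left it there because the stop had clearly been reached.

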